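# Lay down the flags of the in/out board

## Robot

A 7-joint arm with a two-finger parallel gripper is mounted at the origin on the work surface. World frame = base frame: x ahead of the robot, y to its left, z up, the work surface at z = 0. Lengths are in m, angles in degrees, forces in N, time in s.
With the tool pointing down it reaches from about 0.4 to 0.85 m from the base axis. Payload 10.4 kg.
Tool frame: the origin (TCP) lies between the finger pads, 19 mm behind the fingertips; this is the grasp point; z points along the fingers, y is the line along which they close (so a half turn about z gives the same grasp; the last joint's range is limited). The gripper opens to 85 mm and grips with 20 to 120 N. Pads are 22 mm wide; open, the fingers measure 114 mm over their backs; the gripper's body (76 mm by 85 mm) begins 54 mm behind the grasp point. The pads swing forward as they close: fully open they stand 13 mm farther back than shut.
Start: joints at [70.439, 19.034, -3.707, 83.658, 1.238, 77.344, -5.071], TCP at [0.196, -0.594, 0.25] pointing down, gripper open.
Joint ranges: [-148.97, 148.97], [-28.65, 121.19], [-84.17, 76.75], [9.2, 138.47], [-72.65, 252.65], [3.7, 117.97], [-149.18, 149.18]. Speed limits (degrees/s): [127.2, 127.2, 159.86, 159.86, 180, 180, 180].

## Interface

Orientations are given as a 3x3 rotation matrix whose columns are the frame's x, y, z axes.
In Python, from bench import manip gives the robot as it stands.
- The arm moves only by the tool send_rows, never from a script. Its argument "increments" is a list of rows, each a list of 7 numbers: the turn, a rotation vector about the tool's x, y, z in degrees, then the shift along the tool's x, y, z in m, then the closure, from -1 (fully open) to 1 (shut). A call has 1 to 12 rows; each row is the pose to reach, as a shift and turn from the pose commanded when the call began, along the tool's axes at that moment; what a row does not reach only later rows make up. A row lasts 1/12 s, in which the tool goes at most 41.7 mm and 7.16 degrees, less where a joint would pass 70% of its speed; a pose out of reach is approached as far as the arm can. A call with a gripper value outside its range is refused whole. The fingers move at their own pace and stop on an object; the grip force is fixed at half the most. Time passes only in rows, so rows that repeat a pose let the fingers close. It gives the time, the measured TCP pose, the force, the opening and the grip force at its end, in the units of the state.
- manip.get_obs(): the state, without advancing time (a new reading comes with each control period).
- manip.grab_frame(name): name is "scene" or "top" or "wrist"; returns the picture (384x512x3 uint8, red, green, blue); there is no depth.
- manip.calibration(name): a dict with "mtx" (3x3 intrinsics, pixels), "R" (3x3) and "t" (3): a world point X has camera coordinates R X + t; the wrist camera has in their place "mount" (4x4, takes a point from camera to tool coordinates, whose origin is the TCP and whose axes are the flange's). Camera axes: x right, y down, z forward; pixel columns grow to the right and rows downward; lengths in m; the calibration is good to about 2 mm. A picture is of the moment at which its call begins: read the wrist's pose just before it. calibration takes no time and is no camera call.
- manip.job_done(): hands the job in; it is judged then, once.
The state is a dict: "t": time; "qpos": joint angles; "qd": joint speeds; "joint_torque": joint torques, N m; "position": TCP position; "ee_rot": TCP orientation; "ft_force": force on the tool from outside, world axes, zero at the start; "torque": the same for the moment, N m; "width": finger opening in m; "grip_force": force on a finger pad.
Only numpy, scipy, OpenCV 4.12 (cv2) and the standard library are available. Lean on these libraries where they do the work, as an engineer would, in place of code of your own. Each camera call takes 0.05 s, during which the arm holds its last target. There are 200 camera calls.

## Task

Closing time at the reception desk: stroke your closed fingertips lightly along the row of flags on the in/out board, in one pass without lifting off in between, so that the five narrow flags fold down one after another, beginning with the one farthest from the wide flag. Leave the wide flag at the end standing, do not press hard on the board or pick up or shift it, and leave the tape, booklets, smartphone and mug where they are.

Things in the scene. Friction and masses are not known exactly. Their poses are not given: they have to be found in the camera images.
- board: In/out board: dark wooden base 90 (x) x 370 (y) x 18 mm high, about 0.85 kg, loose on the desk; origin at the centre of its underside, z up. Six white flags, 4 mm thick, are hinged in a straight row along its y axis at x = 0. Hinge lines are parallel to its x axis, 3 mm above the wood, barrels 6 mm thick. Each flag runs from its hinge towards +y; lying flat, its top is 23 mm above the desk.
- row_start (a point): Point on the board at the first narrow flag's hinge line: board x 0, y -140, z 23 mm (the height of the flat flags' tops); axes as the board's. Raised flags lean over towards board +y: fingertips moving towards +y meet the sloping upper faces and fold them down; moving towards -y they would jam under the free ends.
- row_end (a point): Point on the board at the free end of the fifth narrow flag when flat: board x 0, y +76, z 23 mm; axes as the board's. The wide flag's hinge lies 39 mm further towards +y.
- flag1 (a joint): Narrow flag number 1 of 5, 40 mm wide (board x), 36 mm long from hinge to free end, hinge at board y = -140 mm. Value: angle in rad, 0 = lying flat (a stop), up to 1.3 = nearly upright; starts between 0.75 and 1.15. A stiff hinge keeps it wherever it is left; about 1 N at the free end folds it, more near the hinge.
- flag2 (a joint): Narrow flag number 2 of 5, 40 mm wide (board x), 36 mm long from hinge to free end, hinge at board y = -95 mm. Value: angle in rad, 0 = lying flat (a stop), up to 1.3 = nearly upright; starts between 0.75 and 1.15. A stiff hinge keeps it wherever it is left; about 1 N at the free end folds it, more near the hinge.
- flag3 (a joint): Narrow flag number 3 of 5, 40 mm wide (board x), 36 mm long from hinge to free end, hinge at board y = -50 mm. Value: angle in rad, 0 = lying flat (a stop), up to 1.3 = nearly upright; starts between 0.75 and 1.15. A stiff hinge keeps it wherever it is left; about 1 N at the free end folds it, more near the hinge.
- flag4 (a joint): Narrow flag number 4 of 5, 40 mm wide (board x), 36 mm long from hinge to free end, hinge at board y = -5 mm. Value: angle in rad, 0 = lying flat (a stop), up to 1.3 = nearly upright; starts between 0.75 and 1.15. A stiff hinge keeps it wherever it is left; about 1 N at the free end folds it, more near the hinge.
- flag5 (a joint): Narrow flag number 5 of 5, 40 mm wide (board x), 36 mm long from hinge to free end, hinge at board y = +40 mm. Value: angle in rad, 0 = lying flat (a stop), up to 1.3 = nearly upright; starts between 0.75 and 1.15. A stiff hinge keeps it wherever it is left; about 1 N at the free end folds it, more near the hinge.
- wideflag (a joint): The wide flag at the end of the row, 66 mm wide (board x), 45 mm long, hinge at board y = +115 mm. Same hinge and angle convention; starts between 0.9 and 1.1 and must stay raised.
- tape: Cardboard-coloured roll of tape lying flat, outer diameter 90, hole 74, height 25 mm, on the board's +x side; origin at the centre of its underside. Bystander.
- booklets: Pile of green and white booklets 104 x 152 x 28 mm high, on the board's +x side; origin at the centre of its underside. Bystander.
- phone: Smartphone lying flat, 72 x 148 x 9 mm, on the board's -x side; origin at the centre of its underside. Bystander.
- mug: White ceramic cup, 76 mm across the rim, 85 mm high, on the board's -x side; origin at the centre of its underside. Bystander.

How it is judged:
By the outcome, as a careful person would: the job done as asked, in the order asked, and still so for the second after the job is handed in, with the robot touching nothing.
It also fails if it takes over 35 s, if anything falls off the work surface, if the arm or the gripper's body presses on something with over 40 N, if the wrist force passes 120 N, or if a joint passes its speed limit or range.

## Working session

There is one attempt and no reset: what is moved stays moved. The work goes in short steps, Python scripts to look and compute and a tool call to move; the robot and the scene stay as the last step left them, time stands still between calls to the robot, and variables do not carry over. Pictures are saved under pics/ and viewed, at most 10 in all, crops included, and the job is handed in when it is done.

Besides the shell and the picture viewer there is one more tool, called after "Request:" as name(argument=value, ...), one argument or row to a line, values as JSON. send_rows: Moves the arm, as the interface text tells. Its arguments: {"type":"object","properties":{"increments":{"type":"array","items":{"type":"array","items":{"type":"number"}}}},"required":["increments"]}

```bash
mkdir -p pics
python3 - <<'E'
from bench import manip
import cv2,numpy as np
for n in ("top","scene"):
    im=manip.grab_frame(n); cv2.imwrite(f"pics/{n}0.png",cv2.resize(im[:,:,::-1],(800,600),interpolation=cv2.INTER_CUBIC))
    cv2.imwrite(f"pics/{n}_raw.png",im[:,:,::-1])
    c=manip.calibration(n); print(n,{k:np.round(v,4).tolist() for k,v in c.items()})
o=manip.get_obs(); print(o['t'],o['position'],np.round(o['ee_rot'],3),o['width'],o['ft_force'])
E
```

```text
top {'mtx': [[363.7471, 0.0, 255.1363], [0.0, 363.7471, 190.011], [0.0, 0.0, 1.0]], 'R': [[0.0052, -0.9993, 0.038], [-0.9941, -0.0093, -0.108], [0.1082, -0.0373, -0.9934]], 't': [0.0215, 0.5782, 0.7045]}
scene {'mtx': [[465.9846, 0.0, 255.305], [0.0, 465.9846, 184.4078], [0.0, 0.0, 1.0]], 'R': [[0.2102, 0.9775, -0.0164], [0.7399, -0.17, -0.6509], [-0.6391, 0.1247, -0.759]], 't': [-0.1457, -0.4162, 1.2738]}
0.1 [ 0.19579765 -0.5932282   0.24930207] [[ 0.95   0.313 -0.   ]
 [ 0.313 -0.95   0.001]
 [-0.    -0.001 -1.   ]] 0.0852140774609575 [ 0.2298652  -0.32396977 -0.44169889]
```

View pics/top0.png

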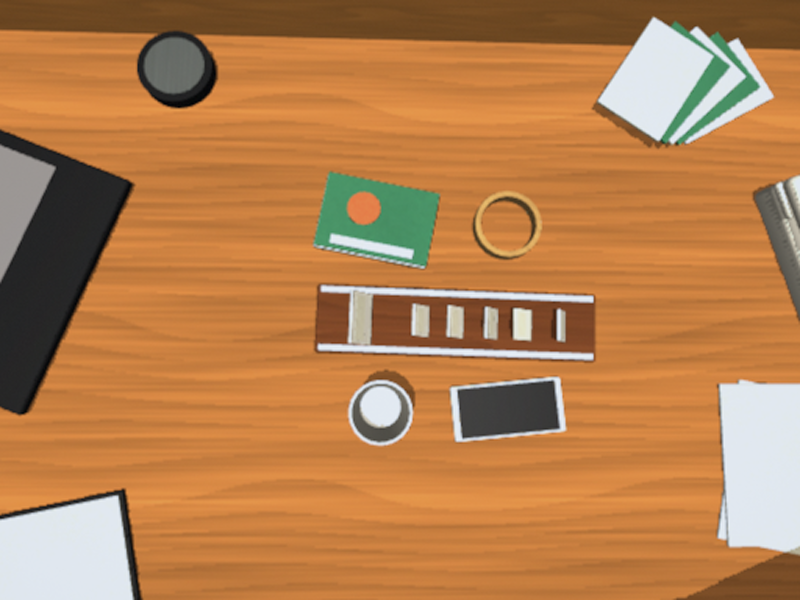

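View pics/scene0.png

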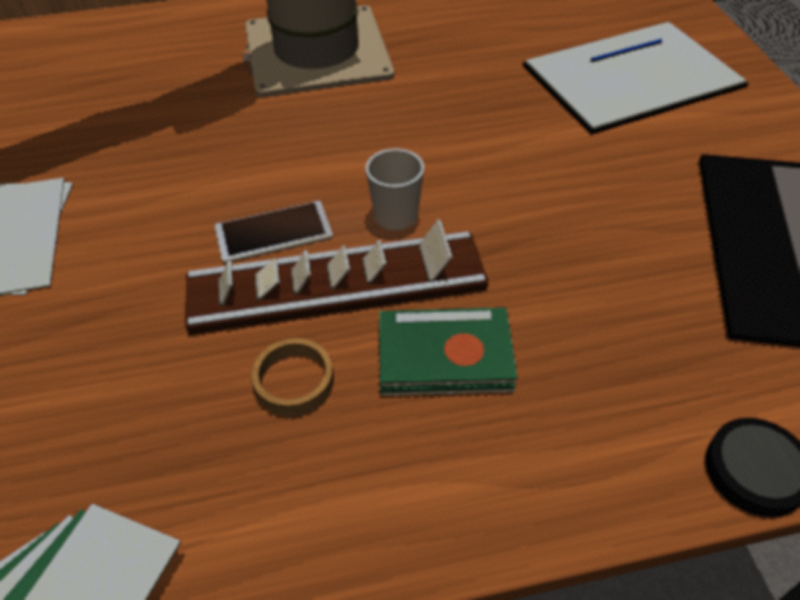

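The top view shows the board with corners at about (317,285), (595,295), (594,361) and (317,352) in the 800x600 picture. The wide flag is on the left (world +y) and flag 1 is on the right at about (560,325). The mug and phone are on the robot side; the booklets and tape are on the far side.

```bash
cat > h.py <<'E'
from bench import manip
import cv2,numpy as np
def onplane(n,px,z):
    c=manip.calibration(n);K,R,t=map(np.array,(c['mtx'],c['R'],c['t']))
    d=R.T@np.linalg.inv(K)@np.append(px,1.); C=-R.T@t
    return (C+d*(z-C[2])/d[2])
def proj(n,X):
    c=manip.calibration(n);K,R,t=map(np.array,(c['mtx'],c['R'],c['t']))
    p=(K@(R@np.array(X).T+t[:,None])).T; return p[:,:2]/p[:,2:]
E
python3 - <<'E'
from h import *
s=lambda p:((np.array(p)+.5)*.64-.5)
P={}
for n,cs in (("top",[(317,285),(595,295),(594,361),(317,352)]),("scene",[(486,282),(189,322),(188,271),(471,235)])):
    Q=np.array([onplane(n,s(p),.018) for p in cs])[:,:2]  # order: +x+y, +x-y, -x-y, -x+y
    c=Q.mean(0); v=(Q[0]+Q[3]-Q[1]-Q[2]); yaw=np.degrees(np.arctan2(-v[0],v[1]))
    print(n,Q.round(4).tolist(),c.round(4),yaw.round(2),np.linalg.norm(v)/2,np.linalg.norm(Q[0]+Q[1]-Q[2]-Q[3])/2)
im=cv2.imread("pics/top_raw.png")
print(0)
cv2.imwrite("pics/topcrop.png",cv2.resize(im[170:245,190:395],None,fx=3.9,fy=3.9,interpolation=cv2.INTER_CUBIC))
E
```

```text
top [[0.5945, 0.1329], [0.5848, -0.2367], [0.4972, -0.2326], [0.507, 0.1311]] [ 0.5459 -0.0513] -1.52 0.36674157096691606 0.08756622179547761
scene [[0.5975, 0.13], [0.5793, -0.2295], [0.4962, -0.2287], [0.5152, 0.1342]] [ 0.547  -0.0485] -2.95 0.3616863117912964 0.08273928199463106
0
```

View pics/topcrop.png

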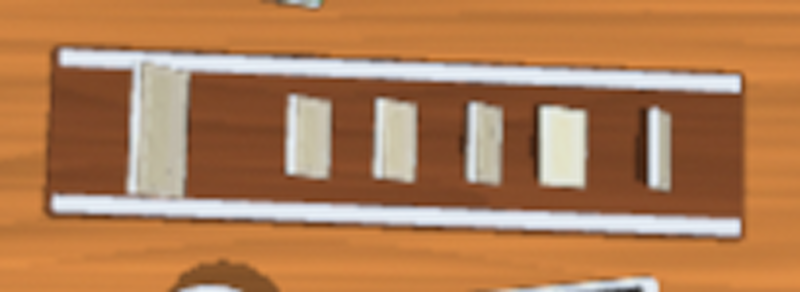

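The crop puts the board corners at (57,48), (743,73), (742,237) and (50,213). The flag hinges are on the right-hand side of each flag, so flag 1 is at about (668,150).

Run:
```python
from h import *
f=lambda p:(np.array(p)+.5)/3.9-.5+np.array([190,170])
Q=np.array([onplane("top",f(p),.018) for p in [(57,48),(743,73),(742,237),(50,213)]])[:,:2]
c=Q.mean(0); v=(Q[0]+Q[3]-Q[1]-Q[2]); a=np.arctan2(-v[0],v[1]); print(c.round(4),np.degrees(a),np.linalg.norm(v)/2,np.linalg.norm(Q[0]+Q[1]-Q[2]-Q[3])/2)
R=np.array([[np.cos(a),-np.sin(a)],[np.sin(a),np.cos(a)]])
B=lambda P:(R.T@(P[:2]-c)).round(4)
# hinge ends (right edge of flags) at z=.021
for nm,p in (("f1",(667,150)),("f2",(586,148)),("f3",(501,146)),("f4",(415,142)),("f5",(329,140)),("w",(186,134))): print(nm,B(onplane("top",f(p),.022)))
s=lambda p:((np.array(p)+.5)*.64-.5)
m=onplane("top",s((380.5,412)),.085); print("mug rim",m.round(4),"board",B(m))
print("row_start",c+R@[0,-.14],"row_end",c+R@[0,.076],"ydir",R[:,1])
```

```text
[ 0.5468 -0.0517] -1.5936875933787382 0.3648736529741827 0.0868552064757704
f1 [ 0.0007 -0.1405]
f2 [ 0.0002 -0.0974]
f3 [-0.0003 -0.0523]
f4 [ 0.0002 -0.0069]
f5 [-0.0004  0.0384]
w [1.000e-04 1.132e-01]
mug rim [0.4367 0.0486 0.085 ] board [-0.1129  0.0972]
row_start [ 0.54295104 -0.19164382] row_end [0.54895833 0.02427263] ydir [0.02781151 0.99961319]
```

Request:
send_rows(
  increments=[
    [0,0,2,0.035,-0.015,0,1],
    [0,0,4,0.07,-0.03,0.005,1],
    [0,0,6,0.106,-0.046,0.01,1],
    [0,0,8,0.141,-0.061,0.02,1],
    [0,0,10,0.176,-0.076,0.03,1],
    [0,0,12,0.211,-0.091,0.04,1],
    [0,0,14,0.247,-0.106,0.05,1],
    [0,0,16,0.282,-0.121,0.055,1],
    [0,0,18,0.317,-0.136,0.06,1],
    [0,0,19.8,0.352,-0.152,0.07,1],
    [0,0,19.8,0.388,-0.167,0.075,1],
    [0,0,19.8,0.423,-0.182,0.08,1],
  ],
)

```text
t: 1.1
position: [0.5415, -0.2865, 0.1692]
ee_rot: [[1.0, -0.027, -0.001], [-0.027, -1.0, 0.0], [-0.001, -0.0, -1.0]]
ft_force: [1.1, -0.4, 0.2]
width: 0.0006
grip_force: 0.0
```

Request:
send_rows(
  increments=[
    [5,0,0,0,0,0.005,1],
    [10,0,0,0,0,0.01,1],
    [15,0,0,0,0,0.02,1],
    [20,0,0,0,0,0.03,1],
    [25,0,0,0,0,0.04,1],
    [25,0,0,0,0,0.05,1],
    [25,0,0,0,0,0.06,1],
    [25,0,0,0,0,0.07,1],
    [25,0,0,0,0,0.08,1],
    [25,0,0,0,0,0.08,1],
  ],
)

```text
t: 1.93
position: [0.5402, -0.2864, 0.0884]
ee_rot: [[1.0, -0.023, 0.009], [-0.024, -0.906, 0.422], [-0.002, -0.423, -0.906]]
ft_force: [0.3, 0.5, 0.1]
width: 0.0
grip_force: 0.0
```

Run:
```python
from h import *
im=manip.grab_frame("scene")[:,:,::-1]; o=manip.get_obs()
print(o['t'],o['position'],np.round(o['ee_rot'],3).tolist(),o['width'],o['ft_force'],o['qpos'])
p=proj("scene",[o['position']])[0].astype(int); print(p)
x,y=max(p[0]-60,0),max(p[1]-75,0)
cv2.imwrite("pics/s1.png",cv2.resize(im[y:y+140,x:x+190],None,fx=4,fy=4,interpolation=cv2.INTER_CUBIC)); print(x,y)
```

```text
1.9833 [ 0.54052507 -0.28675215  0.08951247] [[1.0, -0.023, 0.01], [-0.025, -0.906, 0.422], [-0.001, -0.422, -0.906]] 0.00011987938703165268 [-0.53021545  0.07948083 -0.01081125] [ 47.26698662  36.31279973 -18.13405268  83.81935539 -11.2665596
  74.39947197 -55.86000477]
[ 77 169]
17 94
```

View pics/s1.png

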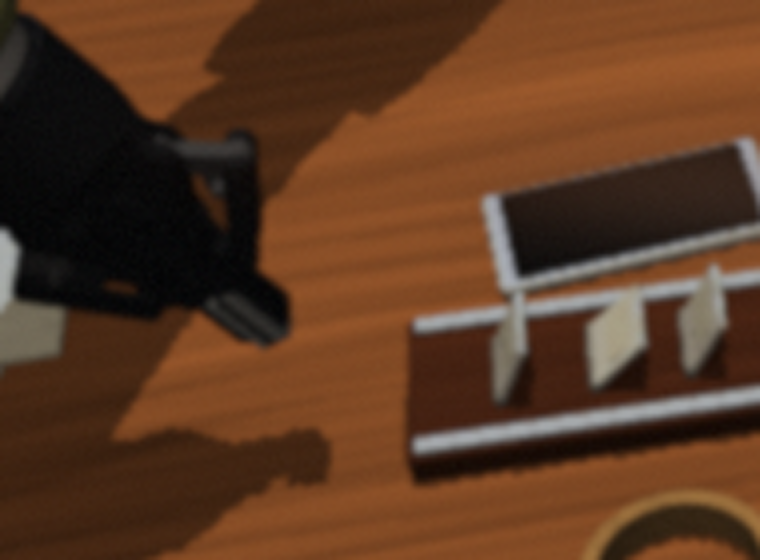

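The scene view shows the shut fingers tilted 25°, with tips near (280,335), just short of the board's near end; all flags are upright. Next I find the true tip height by touching the bare desk gently.

Request:
send_rows(
  increments=[
    [0,0,0,0,0.0068,0.0145,1],
    [0,0,0,0,0.0135,0.029,1],
    [0,0,0,0,0.0203,0.0435,1],
    [0,0,0,0,0.0253,0.0544,1],
    [0,0,0,0,0.027,0.058,1],
    [0,0,0,0,0.027,0.058,1],
  ],
)

```text
t: 2.48
position: [0.5399, -0.2875, 0.0246]
ee_rot: [[1.0, -0.025, 0.01], [-0.027, -0.905, 0.424], [-0.002, -0.424, -0.906]]
ft_force: [0.2, 0.4, -0.3]
width: -0.0001
grip_force: 0.0
```

Request:
send_rows(
  increments=[
    [0,0,0,0,0.0004,0.0009,1],
    [0,0,0,0,0.0004,0.0009,1],
    [0,0,0,0,0.0004,0.0009,1],
  ],
)

```text
t: 2.73
position: [0.541, -0.2884, 0.0258]
ee_rot: [[1.0, -0.024, 0.012], [-0.027, -0.906, 0.422], [0.001, -0.422, -0.907]]
ft_force: [-0.2, 0.4, 1.0]
width: 0.0001
grip_force: 0.0
```

Request:
send_rows(
  increments=[
    [0,0,0,0,0.0004,0.0009,1],
    [0,0,0,0,0.0004,0.0009,1],
    [0,0,0,0,0.0004,0.0009,1],
  ],
)

```text
t: 2.98
position: [0.5406, -0.2881, 0.0243]
ee_rot: [[1.0, -0.024, 0.012], [-0.027, -0.906, 0.422], [0.0, -0.422, -0.906]]
ft_force: [0.2, -0.1, -0.4]
width: -0.0001
grip_force: 0.0
```

Request:
send_rows(
  increments=[
    [0,0,0,0,0.0004,0.0009,1],
    [0,0,0,0,0.0004,0.0009,1],
    [0,0,0,0,0.0004,0.0009,1],
  ],
)

```text
t: 3.23
position: [0.5405, -0.288, 0.023]
ee_rot: [[1.0, -0.024, 0.011], [-0.027, -0.906, 0.423], [-0.0, -0.423, -0.906]]
ft_force: [-0.1, 1.0, 0.2]
width: -0.0001
grip_force: 0.0
```

Request:
send_rows(
  increments=[
    [0,0,0,0,0.0004,0.0009,1],
    [0,0,0,0,0.0004,0.0009,1],
    [0,0,0,0,0.0004,0.0009,1],
  ],
)

```text
t: 3.48
position: [0.5405, -0.288, 0.022]
ee_rot: [[1.0, -0.024, 0.011], [-0.027, -0.906, 0.423], [-0.0, -0.423, -0.906]]
ft_force: [-0.9, 0.1, 0.1]
width: 0.0001
grip_force: 0.0
```

Request:
send_rows(
  increments=[
    [0,0,0,0,0.0004,0.0009,1],
    [0,0,0,0,0.0004,0.0009,1],
    [0,0,0,0,0.0004,0.0009,1],
  ],
)

```text
t: 3.73
position: [0.5405, -0.288, 0.021]
ee_rot: [[1.0, -0.024, 0.011], [-0.027, -0.906, 0.422], [-0.0, -0.423, -0.906]]
ft_force: [0.0, 0.7, 0.1]
width: 0.0001
grip_force: 0.0
```

```bash
python3 -c "
from h import *
o=manip.get_obs();print(o['position'],o['ft_force'],o['torque'])"
```

```text
[ 0.54053524 -0.28796912  0.02102953] [0.01634773 0.72142998 0.07376369] [-0.45369637  0.00901947  0.03951713]
```

Request:
send_rows(
  increments=[
    [0,0,0,0,0.0003,0.0006,1],
    [0,0,0,0,0.0003,0.0006,1],
    [0,0,0,0,0.0003,0.0006,1],
  ],
)

```text
t: 3.98
position: [0.5406, -0.288, 0.0204]
ee_rot: [[1.0, -0.024, 0.011], [-0.027, -0.906, 0.422], [0.0, -0.423, -0.906]]
ft_force: [0.1, -0.0, -0.3]
width: 0.0003
grip_force: 0.0
```

Request:
send_rows(
  increments=[
    [0,0,0,0,0.0003,0.0006,1],
    [0,0,0,0,0.0003,0.0006,1],
    [0,0,0,0,0.0003,0.0006,1],
  ],
)

```text
t: 4.23
position: [0.5406, -0.2881, 0.0199]
ee_rot: [[1.0, -0.024, 0.012], [-0.027, -0.906, 0.422], [0.0, -0.423, -0.906]]
ft_force: [0.3, -0.0, 0.3]
width: 0.0003
grip_force: 0.3
```

Request:
send_rows(
  increments=[
    [0,0,0,0,0.0002,0.0005,1],
    [0,0,0,0,0.0002,0.0005,1],
    [0,0,0,0,0.0002,0.0005,1],
  ],
)

```text
t: 4.48
position: [0.5407, -0.2881, 0.0196]
ee_rot: [[1.0, -0.024, 0.012], [-0.027, -0.906, 0.422], [0.0, -0.422, -0.906]]
ft_force: [-1.6, -0.5, 4.5]
width: -0.0002
grip_force: 2.3
```

Request:
send_rows(
  increments=[
    [0,0,0,0,0.0002,0.0005,1],
    [0,0,0,0,0.0002,0.0005,1],
    [0,0,0,0,0.0002,0.0005,1],
  ],
)

```text
t: 4.73
position: [0.5407, -0.2881, 0.0194]
ee_rot: [[1.0, -0.024, 0.012], [-0.027, -0.906, 0.422], [0.0, -0.423, -0.906]]
ft_force: [-2.1, -0.5, 7.7]
width: 0.0
grip_force: 4.2
```

The tip touches the desk at a measured TCP z of 0.0198, so the closed fingers are only about 12 mm thick along the closing line. I'll turn 90° so the 22 mm pad width lies along the stroke. With the tilt, the sloping tip face then meets each flag well above its hinge.

Request:
send_rows(
  increments=[
    [0,0,0,0,-0.006,-0.012,1],
    [-6,0,0,0,-0.012,-0.025,1],
    [-12,0,0,0,-0.018,-0.037,1],
    [-18,0,0,0,-0.021,-0.045,1],
    [-25,0,0,0,-0.021,-0.045,1],
    [-25,0,0,0,-0.021,-0.045,1],
  ],
)

```text
t: 5.23
position: [0.5435, -0.2824, 0.0708]
ee_rot: [[1.0, -0.018, 0.004], [-0.018, -1.0, -0.005], [0.004, 0.005, -1.0]]
ft_force: [0.8, 1.7, -0.4]
width: 0.0001
grip_force: 0.0
```

Request:
send_rows(
  increments=[
    [0,0,7,0,0,0,1],
    [0,0,14,0,0,0,1],
    [0,0,21,0,0,0,1],
    [0,0,28,0,0,0,1],
    [0,0,35,0,0,0,1],
    [0,0,42,0,0,0,1],
    [0,0,49,0,0,0,1],
    [0,0,56,0,0,0,1],
    [0,0,63,0,0,0,1],
    [0,0,70,0,0,0,1],
    [0,0,77,0,0,0,1],
    [0,0,84,0,0,0,1],
  ],
)

```text
t: 6.23
position: [0.5403, -0.2881, 0.0684]
ee_rot: [[0.075, -0.997, -0.0], [-0.997, -0.075, 0.002], [-0.002, 0.0, -1.0]]
ft_force: [0.7, -0.2, -0.7]
width: 0.0
grip_force: 0.0
```

Request:
send_rows(
  increments=[
    [0,0,6,0,0,0,1],
    [0,0,6,0,0,0,1],
  ],
)

```text
t: 6.4
position: [0.5402, -0.2879, 0.0683]
ee_rot: [[-0.03, -1.0, 0.0], [-1.0, 0.03, 0.002], [-0.002, 0.0, -1.0]]
ft_force: [0.8, 0.2, -0.6]
width: 0.0001
grip_force: 0.0
```

Request:
send_rows(
  increments=[
    [0,-6.5,0,0,0,0,1],
    [0,-13,0,0,0,0,1],
    [0,-19.5,0,0,0,0,1],
    [0,-25,0,0,0,0,1],
    [0,-25,0,0,0,0,1],
  ],
)

```text
t: 6.82
position: [0.5382, -0.2917, 0.0669]
ee_rot: [[-0.031, -0.999, 0.012], [-0.904, 0.033, 0.427], [-0.427, 0.002, -0.904]]
ft_force: [-0.9, -2.0, -1.0]
width: -0.0
grip_force: 0.0
```

```bash
python3 -c "
from h import *
o=manip.get_obs();print(o['t'],o['position'],np.round(o['ee_rot'],3),o['ft_force'],o['qpos'])"
```

```text
6.8167 [ 0.53824098 -0.29169773  0.06687037] [[-0.031 -0.999  0.012]
 [-0.904  0.033  0.427]
 [-0.427  0.002 -0.904]] [-0.88779934 -1.96049293 -0.99925207] [  24.29671742   37.39922851   15.10899906   85.78956238  -30.26638128
   76.10294458 -132.06377873]
```

Joint 7 is at -132°, too near its limit, so I'll use the equivalent orientation half a turn round.

Request:
send_rows(
  increments=[
    [0,6.5,0,0,0,0,1],
    [0,13,0,0,0,0,1],
    [0,19.5,0,0,0,0,1],
    [0,25,0,0,0,0,1],
    [0,25,0,0,0,0,1],
  ],
)

```text
t: 7.23
position: [0.5439, -0.2809, 0.069]
ee_rot: [[-0.016, -1.0, 0.003], [-1.0, 0.016, -0.003], [0.003, -0.003, -1.0]]
ft_force: [2.0, 1.9, 0.3]
width: -0.0
grip_force: 0.0
```

Request:
send_rows(
  increments=[
    [0,0,-7,0,0,0,1],
    [0,0,-14,0,0,0,1],
    [0,0,-21,0,0,0,1],
    [0,0,-28,0,0,0,1],
    [0,0,-35,0,0,0,1],
    [0,0,-42,0,0,0,1],
    [0,0,-49,0,0,0,1],
    [0,0,-56,0,0,0,1],
    [0,0,-63,0,0,0,1],
    [0,0,-70,0,0,0,1],
    [0,0,-77,0,0,0,1],
    [0,0,-84,0,0,0,1],
  ],
)

```text
t: 8.23
position: [0.5404, -0.2883, 0.0687]
ee_rot: [[0.992, -0.126, 0.001], [-0.126, -0.992, 0.001], [0.0, -0.001, -1.0]]
ft_force: [0.3, -0.8, 0.3]
width: -0.0001
grip_force: 0.0
```

Request:
send_rows(
  increments=[
    [0,0,-7,0,0,0,1],
    [0,0,-14,0,0,0,1],
    [0,0,-21,0,0,0,1],
    [0,0,-28,0,0,0,1],
    [0,0,-35,0,0,0,1],
    [0,0,-42,0,0,0,1],
    [0,0,-49,0,0,0,1],
    [0,0,-56,0,0,0,1],
    [0,0,-63,0,0,0,1],
    [0,0,-70,0,0,0,1],
    [0,0,-77,0,0,0,1],
    [0,0,-84,0,0,0,1],
  ],
)

```text
t: 9.23
position: [0.5403, -0.2884, 0.0687]
ee_rot: [[0.229, 0.973, 0.0], [0.973, -0.229, 0.001], [0.001, 0.0, -1.0]]
ft_force: [1.2, -1.1, -0.0]
width: -0.0001
grip_force: 0.0
```

Request:
send_rows(
  increments=[
    [0,0,-6,0,0,0,1],
    [0,0,-12,0,0,0,1],
    [0,0,-12,0,0,0,1],
  ],
)

```text
t: 9.48
position: [0.5403, -0.2885, 0.0686]
ee_rot: [[0.023, 1.0, 0.0], [1.0, -0.023, 0.001], [0.001, 0.0, -1.0]]
ft_force: [-0.8, -0.3, 0.1]
width: 0.0001
grip_force: 0.0
```

Request:
send_rows(
  increments=[
    [0,6.5,0,0,0,0,1],
    [0,13,0,0,0,0,1],
    [0,19.5,0,0,0,0,1],
    [0,25,0,0,0,0,1],
    [0,25,0,0,0,0,1],
    [0,25,0,0,0,0,1],
  ],
)

```text
t: 9.98
position: [0.5398, -0.2895, 0.0674]
ee_rot: [[0.03, 0.999, 0.012], [0.906, -0.032, 0.422], [0.422, -0.002, -0.907]]
ft_force: [0.8, 0.2, -0.5]
width: -0.0001
grip_force: 0.0
```

```bash
python3 -c "
from h import *
o=manip.get_obs();print(o['t'],o['position'],np.round(o['ee_rot'],3),o['ft_force'],o['qpos'])"
```

```text
9.9833 [ 0.5397928  -0.28946615  0.0674098 ] [[ 0.03   0.999  0.012]
 [ 0.906 -0.032  0.422]
 [ 0.422 -0.002 -0.907]] [ 0.75509159  0.16286884 -0.50000024] [ 45.70649562  37.47395461 -15.54588494  84.51406378 -12.50079816
  72.51384909  35.50536917]
```

Request:
send_rows(
  increments=[
    [0,0,0,-0.0063,0,0.0136,1],
    [0,0,0,-0.0127,0,0.0272,1],
    [0,0,0,-0.018,0,0.0385,1],
    [0,0,0,-0.019,0,0.0408,1],
    [0,0,0,-0.019,0,0.0408,1],
  ],
)

```text
t: 10.4
position: [0.54, -0.2865, 0.0219]
ee_rot: [[0.024, 1.0, 0.009], [0.906, -0.026, 0.424], [0.424, -0.002, -0.906]]
ft_force: [0.9, -1.0, 0.6]
width: 0.0001
grip_force: 0.0
```

Request:
send_rows(
  increments=[
    [0,0,0,-0.0003,0,0.0006,1],
    [0,0,0,-0.0003,0,0.0006,1],
  ],
)

```text
t: 10.57
position: [0.541, -0.288, 0.0232]
ee_rot: [[0.024, 1.0, 0.012], [0.906, -0.027, 0.422], [0.422, 0.001, -0.907]]
ft_force: [0.1, -0.5, 0.7]
width: 0.0001
grip_force: 0.0
```

Request:
send_rows(
  increments=[
    [0,0,0,-0.0003,0,0.0006,1],
    [0,0,0,-0.0003,0,0.0006,1],
  ],
)

```text
t: 10.73
position: [0.5408, -0.2882, 0.0224]
ee_rot: [[0.024, 1.0, 0.012], [0.906, -0.027, 0.422], [0.422, 0.001, -0.907]]
ft_force: [-0.6, 0.0, 0.6]
width: 0.0004
grip_force: 0.0
```

Request:
send_rows(
  increments=[
    [0,0,0,-0.0003,0,0.0006,1],
    [0,0,0,-0.0003,0,0.0006,1],
  ],
)

```text
t: 10.9
position: [0.5406, -0.2881, 0.0214]
ee_rot: [[0.024, 1.0, 0.012], [0.906, -0.027, 0.422], [0.422, 0.0, -0.906]]
ft_force: [0.1, 0.4, 0.1]
width: -0.0001
grip_force: 0.0
```

Request:
send_rows(
  increments=[
    [0,0,0,-0.0003,0,0.0006,1],
    [0,0,0,-0.0003,0,0.0006,1],
  ],
)

```text
t: 11.07
position: [0.5405, -0.288, 0.0206]
ee_rot: [[0.024, 1.0, 0.011], [0.906, -0.027, 0.422], [0.423, -0.0, -0.906]]
ft_force: [0.1, 0.9, -0.4]
width: 0.0006
grip_force: 0.0
```

Request:
send_rows(
  increments=[
    [0,0,0,-0.0003,0,0.0006,1],
    [0,0,0,-0.0003,0,0.0006,1],
    [0,0,0,-0.0003,0,0.0006,1],
  ],
)

```text
t: 11.32
position: [0.5406, -0.288, 0.0204]
ee_rot: [[0.024, 1.0, 0.011], [0.906, -0.027, 0.422], [0.423, 0.0, -0.906]]
ft_force: [-2.1, 1.2, 4.5]
width: -0.0
grip_force: 2.2
```

Request:
send_rows(
  increments=[
    [0,0,0,-0.0003,0,0.0006,1],
    [0,0,0,-0.0003,0,0.0006,1],
    [0,0,0,-0.0003,0,0.0006,1],
  ],
)

```text
t: 11.57
position: [0.5407, -0.2881, 0.0202]
ee_rot: [[0.024, 1.0, 0.012], [0.906, -0.027, 0.423], [0.423, 0.0, -0.906]]
ft_force: [-3.4, 0.3, 9.6]
width: -0.0002
grip_force: 4.6
```

Request:
send_rows(
  increments=[
    [0,0,0,-0.0003,0,0.0006,1],
    [0,0,0,-0.0003,0,0.0006,1],
    [0,0,0,-0.0003,0,0.0006,1],
  ],
)

```text
t: 11.82
position: [0.5407, -0.2881, 0.0201]
ee_rot: [[0.024, 1.0, 0.012], [0.906, -0.026, 0.423], [0.423, 0.0, -0.906]]
ft_force: [-5.1, 0.5, 13.3]
width: -0.0004
grip_force: 6.8
```

Contact comes at a TCP z of about 20.7 mm, at 7–11 N/mm, which settles the tip height. I'll lift, move over the board's end to just short of flag 1, and set the tips about 3 mm above the flat-flag height.

Request:
send_rows(
  increments=[
    [0,0,0,0.0054,0,-0.0115,1],
    [0,0,0,0.0108,0,-0.023,1],
    [0,0,0,0.0161,0,-0.0344,1],
    [0,0,0,0.0306,0,-0.0276,1],
    [0,0,0,0.0451,0,-0.0209,1],
    [0,0,0,0.0596,0,-0.0141,1],
    [0,0,0,0.0741,0,-0.0073,1],
    [0,0,0,0.0831,0,-0.0031,1],
    [0,0,0,0.081,0,0.0014,1],
    [0,0,0,0.0788,0,0.0059,1],
    [0,0,0,0.0788,0,0.0059,1],
    [0,0,0,0.0788,0,0.0059,1],
  ],
)

```text
t: 12.82
position: [0.5421, -0.2154, 0.046]
ee_rot: [[0.026, 1.0, 0.011], [0.906, -0.028, 0.422], [0.422, -0.001, -0.906]]
ft_force: [-0.4, 0.2, -0.5]
width: 0.0001
grip_force: 0.0
```

Run:
```python
from h import *
im=manip.grab_frame("scene")[:,:,::-1]; o=manip.get_obs()
print(o['t'],o['position'],np.round(o['ee_rot'],3).tolist(),o['ft_force'])
cv2.imwrite("pics/s2.png",cv2.resize(im[80:220,70:260],None,fx=4,fy=4,interpolation=cv2.INTER_CUBIC))
```

```text
12.8667 [ 0.54228704 -0.21530957  0.04626539] [[0.026, 1.0, 0.011], [0.906, -0.028, 0.422], [0.422, -0.0, -0.906]] [-0.18456887 -0.43839424 -0.21336617]
```

View pics/s2.png

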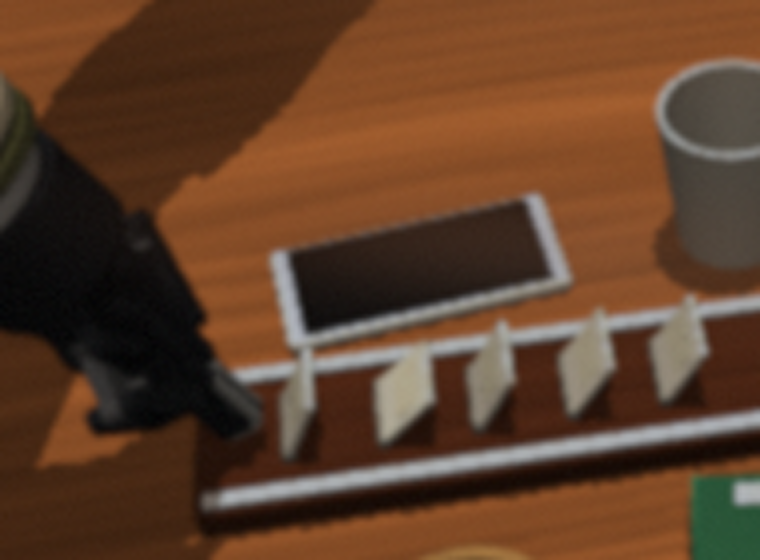

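The tips at (250,425) are centred on the row, about a centimetre short of flag 1 at (297,410), and nothing has been touched. Starting the stroke.

Request:
send_rows(
  increments=[
    [0,0,0,0.0042,0,0.0016,1],
    [0,0,0,0.0084,0,0.0034,1],
    [0,0,0,0.0126,0,0.0052,1],
    [0,0,0,0.0166,0,0.0072,1],
    [0,0,0,0.0197,0,0.0087,1],
  ],
)

```text
t: 13.28
position: [0.5433, -0.1921, 0.0472]
ee_rot: [[0.024, 1.0, 0.012], [0.906, -0.026, 0.422], [0.422, 0.0, -0.906]]
ft_force: [0.1, -0.9, 0.5]
width: -0.0
grip_force: 0.5
```

Request:
send_rows(
  increments=[
    [0,0,0,0.0045,0,0.0021,1],
    [0,0,0,0.009,0,0.0044,1],
    [0,0,0,0.0134,0,0.0068,1],
    [0,0,0,0.0177,0,0.0093,1],
    [0,0,0,0.0221,0,0.0118,1],
    [0,0,0,0.0264,0,0.0143,1],
  ],
)

```text
t: 13.78
position: [0.5439, -0.1619, 0.0452]
ee_rot: [[0.024, 1.0, 0.011], [0.906, -0.026, 0.423], [0.423, -0.0, -0.906]]
ft_force: [-0.2, -1.1, 0.9]
width: -0.0003
grip_force: 0.3
```

Run:
```python
from h import *
o=manip.get_obs()
im=manip.grab_frame("scene")[:,:,::-1]
print(o['t'],o['position'],np.round(o['ee_rot'],3).tolist(),o['ft_force'])
cv2.imwrite("pics/s3.png",cv2.resize(im[80:220,90:280],None,fx=4,fy=4,interpolation=cv2.INTER_CUBIC))
```

```text
13.7833 [ 0.54391261 -0.16192023  0.04521852] [[0.024, 1.0, 0.011], [0.906, -0.026, 0.423], [0.423, -0.0, -0.906]] [-0.2285528  -1.13340321  0.87091831]
```

View pics/s3.png

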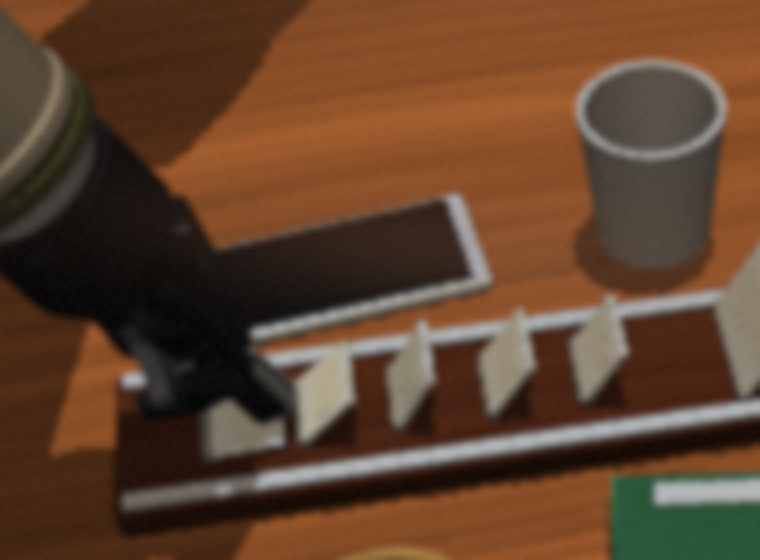

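Flag 1 is flat at (245,425) with about 1 N on the tool. The board hasn't moved, and the tips are at flag 2's face (300,400). Continuing.

Request:
send_rows(
  increments=[
    [0,0,0,0.0045,0,0.0022,1],
    [0,0,0,0.0096,0,0.0031,1],
    [0,0,0,0.0143,0,0.0047,1],
    [0,0,0,0.0189,0,0.0068,1],
    [0,0,0,0.0233,0,0.0091,1],
    [0,0,0,0.0277,0,0.0115,1],
    [0,0,0,0.0321,0,0.014,1],
    [0,0,0,0.0363,0,0.0168,1],
    [0,0,0,0.0406,0,0.0193,1],
  ],
)

```text
t: 14.58
position: [0.5451, -0.117, 0.0448]
ee_rot: [[0.024, 1.0, 0.011], [0.906, -0.027, 0.423], [0.423, -0.0, -0.906]]
ft_force: [-0.0, 0.2, -0.3]
width: 0.0001
grip_force: 0.3
```

Request:
send_rows(
  increments=[
    [0,0,0,0.0045,0,0.0021,1],
    [0,0,0,0.0097,0,0.003,1],
    [0,0,0,0.0144,0,0.0045,1],
    [0,0,0,0.019,0,0.0066,1],
    [0,0,0,0.0234,0,0.0089,1],
    [0,0,0,0.0278,0,0.0113,1],
    [0,0,0,0.0322,0,0.0138,1],
    [0,0,0,0.0365,0,0.0165,1],
    [0,0,0,0.0408,0,0.019,1],
  ],
)

```text
t: 15.33
position: [0.5463, -0.072, 0.0448]
ee_rot: [[0.024, 1.0, 0.011], [0.906, -0.027, 0.423], [0.423, -0.0, -0.906]]
ft_force: [-0.6, -0.5, 0.1]
width: 0.0001
grip_force: 0.3
```

Run:
```python
from h import *
o=manip.get_obs()
im=manip.grab_frame("scene")[:,:,::-1]
print(o['t'],o['position'],o['ft_force'],o['qpos'])
cv2.imwrite("pics/s4.png",cv2.resize(im[90:230,110:310],None,fx=4,fy=4,interpolation=cv2.INTER_CUBIC))
```

```text
15.3333 [ 0.54625775 -0.07203599  0.04483395] [-0.62945805 -0.51067085  0.07332663] [ 34.47912272  29.32240687 -21.88649705 101.91213137 -16.4143142
  57.55532263  22.80678041]
```

View pics/s4.png

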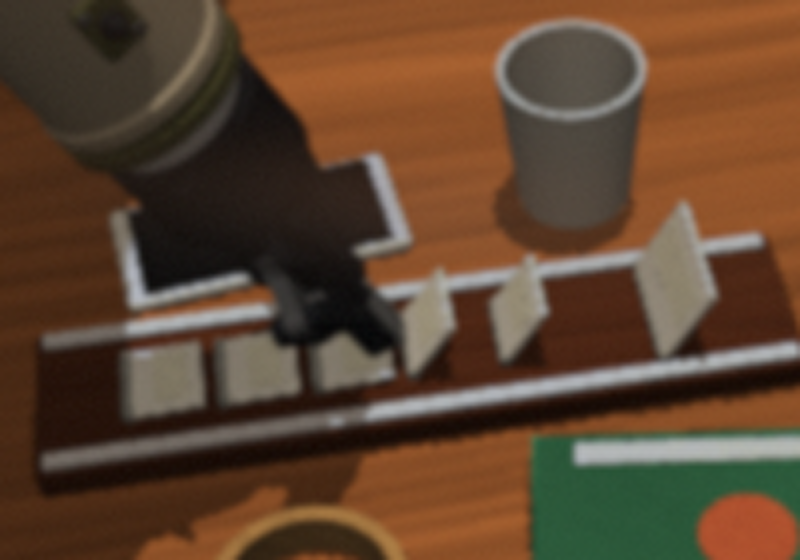

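Flags 1–3 lie flat, flags 4, 5 and the wide flag stand, and the board is in place. Continuing with 4 and 5.

Request:
send_rows(
  increments=[
    [0,0,0,0.0045,0,0.0021,1],
    [0,0,0,0.0097,0,0.003,1],
    [0,0,0,0.0144,0,0.0045,1],
    [0,0,0,0.019,0,0.0066,1],
    [0,0,0,0.0234,0,0.0089,1],
    [0,0,0,0.0278,0,0.0113,1],
    [0,0,0,0.0322,0,0.0138,1],
    [0,0,0,0.0365,0,0.0165,1],
    [0,0,0,0.0408,0,0.019,1],
  ],
)

```text
t: 16.13
position: [0.5475, -0.0271, 0.0448]
ee_rot: [[0.024, 1.0, 0.011], [0.906, -0.027, 0.423], [0.423, -0.0, -0.906]]
ft_force: [-0.2, -0.4, 1.4]
width: 0.0003
grip_force: 0.3
```

Request:
send_rows(
  increments=[
    [0,0,0,0.0045,0,0.0021,1],
    [0,0,0,0.0097,0,0.003,1],
    [0,0,0,0.0144,0,0.0045,1],
    [0,0,0,0.019,0,0.0066,1],
    [0,0,0,0.0234,0,0.0089,1],
    [0,0,0,0.0278,0,0.0113,1],
    [0,0,0,0.0322,0,0.0138,1],
    [0,0,0,0.0365,0,0.0165,1],
    [0,0,0,0.0408,0,0.019,1],
    [0,0,0,0.0444,0,0.0207,1],
    [0,0,0,0.0444,0,0.0207,1],
  ],
)

```text
t: 17.05
position: [0.5486, 0.0226, 0.0449]
ee_rot: [[0.023, 1.0, 0.01], [0.906, -0.025, 0.423], [0.423, -0.0, -0.906]]
ft_force: [0.6, 0.3, -0.1]
width: 0.0004
grip_force: 0.0
```

Request:
send_rows(
  increments=[
    [0,0,0,0.0042,0,-0.0091,1],
    [0,0,0,0.0106,0,-0.0227,1],
    [0,0,0,0.0212,0,-0.0453,1],
    [0,0,0,0.034,0,-0.0725,1],
    [0,0,0,0.0466,0,-0.0997,1],
    [0,0,0,0.0592,0,-0.1268,1],
    [0,0,0,0.0635,0,-0.1359,1],
    [0,0,0,0.0635,0,-0.1359,1],
    [0,0,0,0.0635,0,-0.1359,1],
  ],
)

```text
t: 17.8
position: [0.5489, 0.021, 0.1953]
ee_rot: [[0.024, 1.0, 0.012], [0.906, -0.027, 0.422], [0.422, 0.001, -0.907]]
ft_force: [-1.1, -0.3, 0.0]
width: -0.0
grip_force: 0.0
```

Run:
```python
from h import *
o=manip.get_obs()
im=manip.grab_frame("scene")[:,:,::-1]
print(o['t'],o['position'],o['ft_force'])
cv2.imwrite("pics/s5.png",cv2.resize(im[90:260,100:320],None,fx=3.5,fy=3.5,interpolation=cv2.INTER_CUBIC))
```

```text
17.8 [0.54889272 0.02098665 0.19532471] [-1.1165387  -0.31265729  0.02051583]
```

View pics/s5.png

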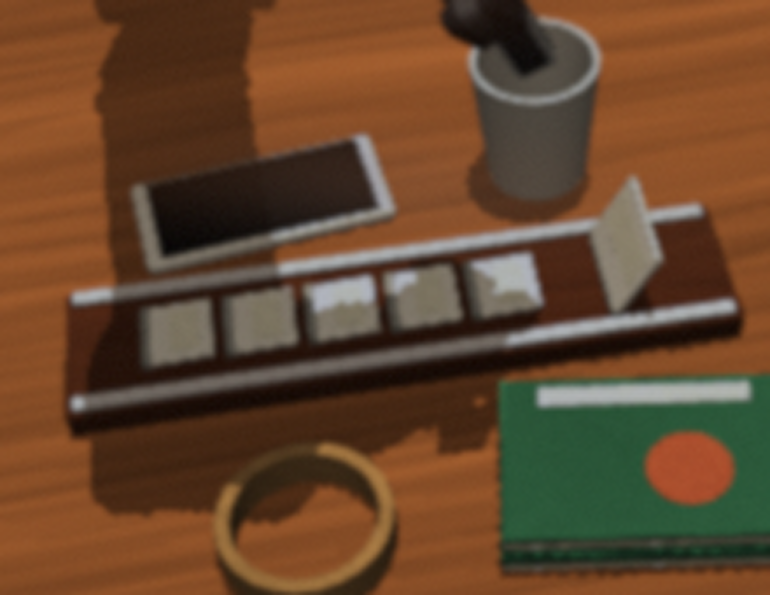

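All five narrow flags lie flat at about (180,330) to (505,285), and the wide flag at (625,245) still stands. The board and the other items are in place, and the arm is clear above.

```bash
python3 -c "
from bench import manip
print(manip.job_done())"
```

```text
the job is handed in; nothing more can be done
None
```

The job is handed in: one light stroke folded narrow flags 1 to 5 in order, and in the final picture the wide flag was still standing with the board and the other items where they were (17.8 s on the robot's clock).

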